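Stand a boxed dimmer up and hold it before the inspection camera

ROBOT

A 6-joint arm with a two-finger parallel gripper is mounted at the origin on the work surface. World frame = base frame: x ahead of the robot, y to its left, z up, the work surface at z = 0. Lengths are in m, angles in degrees, forces in N, time in s.
With the tool pointing down it reaches from about 0.375 to 0.9 m from the base axis. Payload 3.1 kg.
Tool frame: the origin (TCP) lies midway between the tips of the shut fingers; the grasp point (between the pads) lies 19 mm behind it; z points along the fingers, y is the line along which they close (so a half turn about z gives the same grasp; the last joint's range is limited). The gripper opens to 87 mm and grips with 3 to 60 N. Pads are 19 mm wide; open, the fingers measure 117 mm over their backs; the gripper's body (75 mm by 190 mm) begins 51 mm behind the grasp point.
Start: joints at [61.851, 30.224, 82.088, -0, 67.689, -10.227], TCP at [0.192, 0.595, 0.223] pointing down, gripper open.
Joint ranges: [-176.69, 176.69], [-43.24, 126.21], [12.49, 139.97], [-82, 262], [0, 151.66], [-163.58, 163.58]. Speed limits (degrees/s): [159.86, 159.86, 180, 180, 180, 180].

INTERFACE

Orientations are given as a 3x3 rotation matrix whose columns are the frame's x, y, z axes.
In Python, from rig import read_state, optics, bot gives the robot as it stands. The module is installed in compiled form; this text tells all that it offers.
- The arm moves only by the tool send_rows, never from a script. Its argument "commands" is a list of rows, each a list of 7 numbers: the turn, a rotation vector about the tool's x, y, z in units of 5 degrees (1.0 is 5 degrees), then the shift along the tool's x, y, z in units of 30 mm (1.0 is 30 mm), then the opening, from 0 (shut) to 1 (fully open). In form: [[rx, ry, rz, tx, ty, tz, gripper], ...]. A call has 1 to 20 rows; each row is the pose to reach, as a shift and turn from the pose commanded when the call began, along the tool's axes at that moment; what a row does not reach only later rows make up. A row lasts 1/12 s, in which the tool goes at most 41.7 mm and 7.16 degrees, less where a joint would pass 70% of its speed; a pose out of reach is approached as far as the arm can. A call with a gripper value outside its range is refused whole. The fingers move at their own pace and stop on an object; the grip force is fixed at half the most. Time passes only in rows, so rows that repeat a pose let the fingers close. It gives the time, the measured TCP pose, the force, the opening and the grip force at its end, in the units of the state.
- read_state(): the state, without advancing time (a new reading comes with each control period).
- optics.capture(name): name is "scene" or "top" or "wrist"; returns a dict with "image" (384x512x3 uint8, blue, green, red), "intrinsics" (3x3 intrinsics, pixels), "extrinsics" (4x4, takes a point from world to camera coordinates); the wrist camera has in their place "T_tool_cam" (4x4, takes a point from camera to tool coordinates, whose origin is the TCP and whose axes are the flange's). Camera axes: x right, y down, z forward; pixel columns grow to the right and rows downward; lengths in m; the calibration is good to about 2 mm. A picture is of the moment at which its call begins: read the wrist's pose just before it. There is no depth.
- bot.hand_in(): hands the job in; it is judged then, once.
The state is a dict: "time_s": time; "joint_positions": joint angles; "qvel": joint speeds; "tau": joint torques, N m; "position": TCP position; "tcp_rot": TCP orientation; "force": force on the tool from outside, world axes, zero at the start; "moment": the same for the moment, N m; "opening": opening from 0.0 (shut) to 1.0 (fully open); "grasp_force": force on a finger pad.
Only numpy, scipy, OpenCV 4.12 (cv2) and the standard library are available. Lean on these libraries where they do the work, as an engineer would, in place of code of your own. Each camera call takes 0.05 s, during which the arm holds its last target. There are 200 camera calls.

TASK

Stand the orange carton up on its plain end on the aluminium plate, black band on top, and let go so that it settles square. Then pick it up again and hold it up in the air in front of the small inspection camera: still upright, white label squarely facing the lens and centred on it, the label 12 cm from the glass. Finish while holding it there, still and steady; do not bump the camera, and leave the other things on the bench where they are.

Things in the scene. Friction and masses are not known exactly. Their poses are not given: they have to be found in the camera images.
- carton: Orange boxed dimmer, loose, about 0.2 kg, 90 (x) x 56 (y) x 30 (z) mm. At the start it lies flat, white label up, in one of two places (the blue carton in the other). Origin: centre of the face away from the label, its underside as it lies. x runs lengthways to the end with the black band (x +24 to +44 mm); z points out of the label face. Stood up properly, x points straight up.
- carton_mid (a point): Centre of the orange carton's volume, 15 mm along its z from its origin; axes as carton.
- carton_label (a point): Centre of the carton's 90 x 56 mm label face, 30 mm along its z from its origin; axes as carton. The printed white patch, 42 x 40 mm, is centred here.
- carton_back (a point): Centre of the carton's large face away from the label, at its origin; axes as carton.
- plate: Aluminium squaring plate, fixed to the bench, 140 x 140 mm and 10 mm thick. Origin: centre of its underside, on the bench; its top is 10 mm above it.
- camera: Grey inspection camera on a stand, fixed. x points level, the way it looks (roughly -y of the world); z up. Origin on the bench straight below the glass. Foot 110 x 110 x 12 mm centred 70 mm behind the glass; post of radius 9 mm, 212 mm high, 85 mm behind it; housing 60 x 50 x 50 mm centred 50 mm behind it at lens height; barrel of radius 19 mm ends at the glass.
- lens (a point): Centre of the lens glass, 180 mm above the bench. Its x points level along the line of sight, z up. The label centre belongs 120 mm along its x, at y = z = 0.
- blue_carton: Blue carton with a grey band, same size as the orange one, 90 x 56 x 30 mm, lying flat on the bench, loose; bystander. Origin: centre of its underside; x lengthways.
- socket: White round wall socket, loose on the bench: 80 mm across, 26 mm high; bystander. Origin: centre of its underside.
- pliers: Pliers with red handles lying on the bench, loose, about 155 mm long (x from -108 to +53 mm), 64 mm wide, 16 mm high; bystander. Origin: at the bench, near the pivot; its x runs from the handles to the jaws.
Not all that is in view belongs to the job. What is meant by the carton is not red, and is the larger of those in its own colour.

How it is judged (in metres and radians):
On the way:
1. the orange carton stands by itself on the plate, on its plain end with the black band up, let go and at rest (angle between carton's own x axis and vertical below 0.08 rad and contact force between carton and plate above 0.3 N and contact force between carton and the fingers below 0.05 N and height (world z) of carton_mid below 0.06 m and linear speed of carton below 0.02 m/s and angular speed of carton below 0.2 rad/s), for 0.3 s.
At the end, for the whole second after the job is handed in: The fingers hold the orange carton in the air, touching neither plate nor camera and still: band end up within 8 degrees, label facing the lens within 8 degrees, the centre of the label face 120 mm in front of the glass within 15 mm and within 15 mm of the lens axis sideways and in height (x of carton_label in the frame of lens between 0.105 and 0.135 m and x of carton_back in the frame of lens above 0.137 m and y of carton_label in the frame of lens between -0.015 and 0.015 m and z of carton_label in the frame of lens between -0.015 and 0.015 m and angle between carton's own x axis and vertical below 0.14 rad and angle between the z axis of carton and the x axis of lens, either way round below 0.14 rad and contact force between carton and the fingers above 2 N and contact force between carton and plate below 0.05 N and contact force between carton and camera below 0.05 N and linear speed of carton below 0.02 m/s and angular speed of carton below 0.15 rad/s); the arm keeps its last pose, push and grip.
It fails at once if the camera is bumped by the robot or by any thing (contact force between camera and anything else above 2 N).
It fails at once if a bystander is moved by more than 20 mm (distance of any of blue_carton, socket, pliers from where it was at the start of the episode above 0.02 m).
It also fails if it takes over 58 s, if anything falls off the work surface, if the arm or the gripper's body presses on something with over 40 N, if the wrist force passes 120 N, or if a joint passes its speed limit or range.

## Working session

There is one attempt and no reset: what is moved stays moved. The work goes in short steps, Python scripts to look and compute and a tool call to move; the robot and the scene stay as the last step left them, time stands still between calls to the robot, and variables do not carry over. Pictures are saved under pics/ and viewed, at most 10 in all, crops included, and the job is handed in when it is done.

Besides the shell and the picture viewer there is one more tool, called as name([rows], argument=value, ...), one row to a line, values as JSON. send_rows: Moves the arm, as the interface text tells. Its arguments: {"type":"object","properties":{"commands":{"type":"array","items":{"type":"array","items":{"type":"number"}}}},"required":["commands"]}

```bash
mkdir -p pics; python3 - <<'E'
from rig import read_state, optics
import cv2, numpy as np
s=read_state(); print({k:np.round(v,3).tolist() for k,v in s.items()})
for n in ["top","scene"]:
    c=optics.capture(n); cv2.imwrite(f"pics/{n}.png",c["image"]); print(n,np.round(c["intrinsics"],1).tolist(),np.round(c["extrinsics"],4).tolist())
E
```

```text
{'time_s': 0.0, 'joint_positions': [61.851, 30.281, 82.156, -0.002, 67.688, -10.229], 'qvel': [-0.016, 0.101, -0.055, -0.034, -0.005, 0.085], 'tau': [0.001, -44.004, -17.66, 0.063, 0.058, -0.0], 'position': [0.192, 0.594, 0.222], 'tcp_rot': [[-0.951, 0.308, -0.001], [0.308, 0.951, -0.002], [0.0, -0.002, -1.0]], 'force': [0.465, 0.124, 0.084], 'moment': [0.056, 0.017, -0.017], 'grasp_force': 0.0, 'opening': 1.002}
top [[378.4, 0.0, 256.2], [0.0, 378.4, 193.9], [0.0, 0.0, 1.0]] [[-0.0089, -0.9999, 0.0137, 0.0081], [-0.9986, 0.0082, -0.0527, 0.5673], [0.0526, -0.0142, -0.9985, 1.0959], [0.0, 0.0, 0.0, 1.0]]
scene [[434.7, 0.0, 257.0], [0.0, 434.7, 192.3], [0.0, 0.0, 1.0]] [[0.5443, 0.8387, 0.0172, -0.3133], [0.7122, -0.4512, -0.5377, -0.3428], [-0.4433, 0.3049, -0.8429, 1.5757], [0.0, 0.0, 0.0, 1.0]]
```

View pics/top.png

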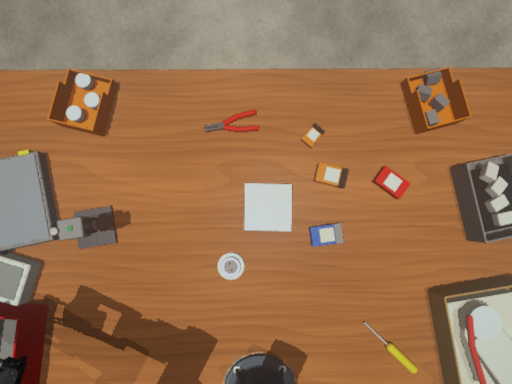

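View pics/scene.png

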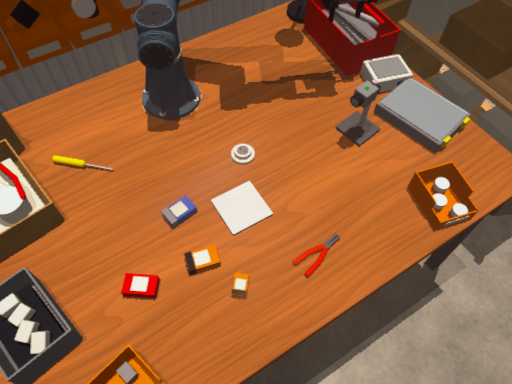

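Candidates in the top view are the orange carton at (332,175), a small orange one at (313,135), a red one at (392,182), a blue one at (327,235), and orange bins at (83,101) and (437,99). I choose (332,175): it is the larger of the two orange cartons and has a black band on its right end. The plate is at (268,207), the inspection camera's housing at (70,228) and its foot at (95,227), the socket at (231,266), and the pliers at (232,123).

```bash
cat > h.py <<'E'
import cv2, numpy as np
from rig import read_state, optics
def ray(c,uv,z):
    E=np.array(c["extrinsics"]);R=E[:3,:3];o=-R.T@E[:3,3]
    d=R.T@np.linalg.inv(c["intrinsics"])@np.array([uv[0],uv[1],1.]);return o+d*(z-o[2])/d[2]
def tri(c1,p1,c2,p2):
    P=[np.array(c["intrinsics"])@np.array(c["extrinsics"])[:3] for c in(c1,c2)]
    X=cv2.triangulatePoints(P[0],P[1],np.float64(p1).reshape(2,1),np.float64(p2).reshape(2,1));return (X[:3]/X[3]).ravel()
def blobs(img,lo,hi,box=None,amin=20):
    m=cv2.inRange(cv2.cvtColor(img,cv2.COLOR_BGR2HSV),lo,hi)
    if box: k=np.zeros_like(m);x0,y0,x1,y1=box;k[y0:y1,x0:x1]=255;m&=k
    cs=cv2.findContours(m,cv2.RETR_EXTERNAL,cv2.CHAIN_APPROX_NONE)[0]
    return sorted([c for c in cs if cv2.contourArea(c)>=amin],key=cv2.contourArea,reverse=True)
E
python3 - <<'E'
from h import *
c=optics.capture("top");s=optics.capture("scene");im=c["image"]
def rep(n,c,cs,z,k=1):
    for q in cs[:k]:
        r=cv2.minAreaRect(q);w=np.array([ray(c,p,z)[:2] for p in cv2.boxPoints(r)])
        print(n,np.round(r[0],1),"ctr",np.round(w.mean(0),4),"edges",np.round(w[1]-w[0],4),np.round(w[2]-w[1],4))
rep("label top",c,blobs(im,(0,0,150),(180,90,255),(312,158,355,192)),.03,2)
rep("label scene",s,blobs(s["image"],(0,0,150),(180,90,255),(180,240,225,276)),.03,2)
rep("orange+",c,blobs(im,(8,200,170),(25,255,255),(312,158,355,192)),.03,2)
rep("band",c,blobs(im,(0,0,0),(180,255,60),(312,158,355,192),8),.03,2)
rep("plate",c,blobs(im,(0,0,150),(180,70,255),(235,175,300,240)),.01)
rep("plateS",s,blobs(s["image"],(0,0,150),(180,70,255),(205,175,280,240)),.01)
rep("foot",c,blobs(im,(0,0,0),(180,90,90),(72,200,122,252)),.012,2)
a=cv2.resize(im[155:195,300:360],(360,240),interpolation=cv2.INTER_CUBIC)
b=cv2.resize(im[200:256,45:125],(400,280),interpolation=cv2.INTER_CUBIC)
d=cv2.resize(s["image"][75:150,330:400],(280,300),interpolation=cv2.INTER_CUBIC)
o=np.zeros((580,700,3),np.uint8);o[:240,:360]=a;o[300:580,:400]=b;o[:300,410:690]=d
cv2.imwrite("pics/crop.png",o)
E
```

```text
label top [331.8 174.4] ctr [ 0.6214 -0.217 ] edges [ 0.0398 -0.0107] [-0.0108 -0.0417]
label scene [201.3 257.3] ctr [ 0.6214 -0.2151] edges [0.0104 0.0417] [ 0.0383 -0.0098]
plate [267.5 207. ] ctr [ 0.5289 -0.0297] edges [-0.0011 -0.1389] [-0.1414  0.0019]
plateS [241.6 206.6] ctr [ 0.5305 -0.0266] edges [-0.0003  0.1579] [ 0.1425 -0.0231]
foot [ 97.1 222.9] ctr [0.4866 0.4677] edges [ 0.0202 -0.0937] [-0.0602 -0.014 ]
```

View pics/crop.png

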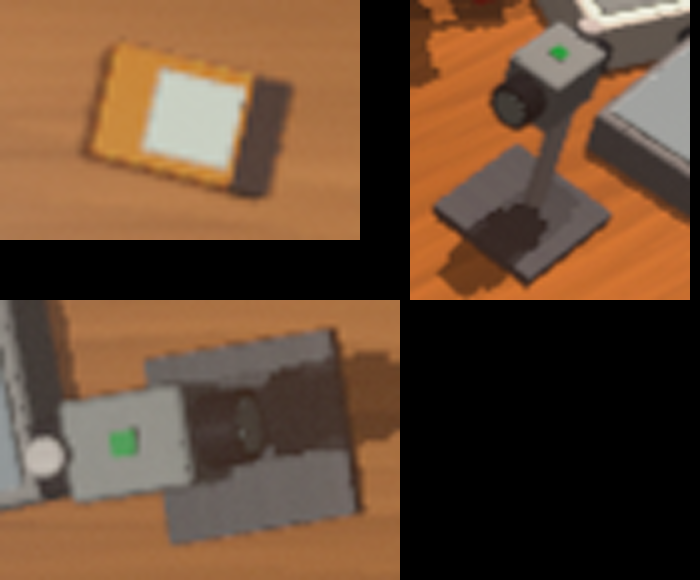

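The crop confirms it: an orange carton with a white label up and the black band at its right end. The camera crop shows the housing-top green mark at top pixel (69.6,228.2) and scene pixel (367.5,88.3), the foot's corners, and the glass at about (94.4,224).

```bash
python3 - <<'E'
from h import *
c=optics.capture("top");s=optics.capture("scene")
H=np.array([ray(c,p,.205)[:2] for p in[(57.4,220.8),(81.4,217.2),(83.6,236.6),(60.6,240.4)]])
F=np.array([ray(c,p,.012)[:2] for p in[(74.4,212),(111.6,205.6),(116.6,242.4),(79,248.6)]])
for n,Q,b in(("H",H,.05),("F",F,.07)):
    d=(Q[1]+Q[2]-Q[0]-Q[3])/2;w=(Q[2]+Q[1]*-1+Q[3]-Q[0])/2;L=np.hypot(*d)
    w2=np.array([-w[1],w[0]]);u=d/L;print(n,Q.mean(0),"len",L,np.hypot(*w),"dir",u,"dirperp",w2/np.hypot(*w2),"glass",Q.mean(0)+b*u)
print("green",tri(c,(69.6,228.2),s,(367.5,88.3)),"glass",tri(c,(94.4,224),s,(356.2,101.5)))
y=np.array([.968,-.25,0]);
# desired first grasp tool: tool y=+-carton y, z = down tilted 30 toward away-from-band; print pose delta
from scipy.spatial.transform import Rotation as R
st=read_state();R0=np.array(st["tcp_rot"]);xc=np.array([-.25,-.968,0])
for t in(0,30):
    z=-xc*np.sin(np.radians(t))+np.array([0,0,-1])*np.cos(np.radians(t))
    for sg in(1,-1):
        Y=sg*y/np.linalg.norm(y);M=np.c_[np.cross(Y,z),Y,z];rv=R.from_matrix(R0.T@M).as_rotvec(degrees=True);print(t,sg,rv/5)
E
```

```text
H [0.47705154 0.45266857] len 0.05659981750028524 0.047349230876296965 dir [ 0.14726944 -0.98909641] dirperp [ 0.15269904 -0.98827274] glass [0.48441501 0.40321375]
F [0.47442381 0.47246624] len 0.10943103616984984 0.10778841470952168 dir [ 0.15785897 -0.98746167] dirperp [ 0.14214984 -0.98984515] glass [0.48547394 0.40334393]
green [0.48004031 0.45823153 0.20454545] glass [0.48997866 0.409228   0.18300632]
0 1 [-8.09136490e-03  5.43927498e-03  1.73122256e+01]
0 -1 [-5.52921940e-03 -8.22516455e-03 -1.86877725e+01]
30 1 [-4.53079225  4.80815365 16.88106438]
30 -1 [ -4.88601989  -4.60416672 -18.21706897]
```

```bash
cat >> h.py <<'E'
from scipy.spatial.transform import Rotation as Rot
xc=np.array([-.247,-.969,0]);yc=np.array([.969,-.247,0]);up=np.array([0,0,1.])
def frame(Y,z):
    z=z/np.linalg.norm(z);Y=Y-z*(Y@z);Y/=np.linalg.norm(Y);return np.c_[np.cross(Y,z),Y,z]
def row(P,M,tag="",base=None):
    st=read_state();p,R0=(np.array(st["position"]),np.array(st["tcp_rot"])) if base is None else base
    print(tag,"rot",np.round(Rot.from_matrix(R0.T@M).as_rotvec(degrees=True)/5,2),"shift",np.round(R0.T@(P-p)/.03,2),"q",np.round(st["joint_positions"],0),"t",round(st["time_s"],2))
    return P,M
E
python3 - <<'E'
from h import *
z=-xc*.5-up*.866;M=frame(yc,z)
G=np.array([.6214,-.216,.026])+.008*xc;T=G+.019*z;print(T)
b=row(T+up*.16,M,"above");row(T,M,"down",b)
E
```

```text
[ 0.6217705 -0.2145465  0.009546 ]
above rot [-4.52  4.81 16.85] shift [-21.92 -21.25   1.77] q [ 62.  30.  82.  -0.  68. -10.] t 0.3
down rot [0. 0. 0.] shift [-2.67  0.    4.62] q [ 62.  30.  82.  -0.  68. -10.] t 0.3
```

send_rows([
  [-4.5,4.8,16.9,-21.9,-21.2,-0.5,1],
  [-4.5,4.8,16.9,-21.9,-21.2,-0.5,1],
  [-4.5,4.8,16.9,-21.9,-21.2,-0.5,1],
  [-4.5,4.8,16.9,-21.9,-21.2,-0.5,1],
  [-4.5,4.8,16.9,-21.9,-21.2,-0.5,1],
  [-4.5,4.8,16.9,-21.9,-21.2,-0.5,1],
  [-4.5,4.8,16.9,-21.9,-21.2,-0.5,1],
  [-4.5,4.8,16.9,-21.9,-21.2,-0.5,1],
  [-4.5,4.8,16.9,-21.9,-21.2,-0.5,1],
  [-4.5,4.8,16.9,-21.9,-21.2,-0.5,1],
  [-4.5,4.8,16.9,-21.9,-21.2,-0.5,1],
  [-4.5,4.8,16.9,-21.9,-21.2,-0.5,1],
  [-4.5,4.8,16.9,-21.9,-21.2,-0.5,1],
  [-4.5,4.8,16.9,-21.9,-21.2,-0.5,1],
  [-4.5,4.8,16.9,-21.9,-21.2,-0.5,1],
  [-4.5,4.8,16.9,-21.9,-21.2,-0.5,1],
  [-4.5,4.8,16.9,-21.9,-21.2,-0.5,1],
  [-4.5,4.8,16.9,-21.9,-21.2,-0.5,1],
  [-4.5,4.8,16.9,-21.9,-21.2,-0.5,1],
  [-4.5,4.8,16.9,-21.9,-21.2,-0.5,1],
])

```text
time_s: 1.97
position: [0.5842, -0.1431, 0.2362]
tcp_rot: [[0.219, 0.968, 0.124], [0.839, -0.252, 0.483], [0.498, -0.001, -0.867]]
force: [-0.1, -0.5, -0.0]
opening: 1.001
grasp_force: 0.0
```

send_rows([
  [0,0,0,0,0,0,1],
])

```text
time_s: 2.05
position: [0.5884, -0.1498, 0.2357]
tcp_rot: [[0.221, 0.966, 0.133], [0.841, -0.258, 0.475], [0.493, 0.007, -0.87]]
force: [0.5, 0.2, 0.3]
opening: 1.001
grasp_force: 0.0
```

```bash
python3 - <<'E'
from h import *
z=-xc*.5-up*.866;M=frame(yc,z)
T=np.array([ 0.6218,-0.2145,.0095])
b=row(T+up*.10,M,"above");row(T,M,"down",b)
st=read_state();print(st["position"],np.round(st["tcp_rot"],3).tolist())
E
```

```text
above rot [ 0.13  0.09 -0.07] shift [-3.65  1.6   2.78] q [-39.  32.  84.  28.  78. -33.] t 2.05
down rot [0. 0. 0.] shift [-1.67  0.    2.89] q [-39.  32.  84.  28.  78. -33.] t 2.05
[ 0.58844247 -0.14977664  0.23573785] [[0.221, 0.966, 0.133], [0.841, -0.258, 0.475], [0.493, 0.007, -0.87]]
```

send_rows([
  [0.13,0.09,-0.07,-3.65,1.6,2.78,1],
  [0.13,0.09,-0.07,-3.65,1.6,2.78,1],
  [0.13,0.09,-0.07,-3.65,1.6,2.78,1],
  [0.13,0.09,-0.07,-3.65,1.6,2.78,1],
  [0.13,0.09,-0.07,-3.65,1.6,2.78,1],
  [0.13,0.09,-0.07,-3.65,1.6,2.78,1],
  [0.13,0.09,-0.07,-3.65,1.6,2.78,1],
  [0.13,0.09,-0.07,-3.65,1.6,2.78,1],
])

```text
time_s: 2.72
position: [0.617, -0.2041, 0.1114]
tcp_rot: [[0.21, 0.971, 0.116], [0.837, -0.24, 0.491], [0.505, -0.006, -0.863]]
force: [-0.0, 0.2, 0.5]
opening: 0.998
grasp_force: 0.0
```

```bash
python3 - <<'E'
from h import *
z=-xc*.5-up*.866;M=frame(yc,z)
T=np.array([ 0.6218,-0.2145,.0095])
row(T,M,"down");st=read_state();p,R0=np.array(st["position"]),np.array(st["tcp_rot"]);print(p)
w=optics.capture("wrist");cv2.imwrite("pics/w1.png",w["image"])
Tc=np.eye(4);Tc[:3,:3]=R0;Tc[:3,3]=p
E=np.linalg.inv(Tc@np.array(w["T_tool_cam"]));w["extrinsics"]=E
for q in blobs(w["image"],(0,0,150),(180,90,255),None,200)[:4]:
    r=cv2.minAreaRect(q);W=np.array([ray(w,a,.03)[:2] for a in cv2.boxPoints(r)]);print(np.round(r[0]),W.mean(0),W[1]-W[0],W[2]-W[1])
E
```

```text
down rot [-0.1  -0.06  0.04] shift [-1.97  0.26  2.78] q [-41.  45.  80.  28.  73. -39.] t 2.72
[ 0.61698499 -0.20411771  0.11142054]
[113. 100.] [ 0.53133938 -0.04389586] [ 0.14476021 -0.00199683] [-0.00355026 -0.13198033]
[395. 176.] [ 0.73610157 -0.166969  ] [0.0181674  0.02091163] [ 0.02238653 -0.01922992]
[267. 295.] [ 0.61702926 -0.22983751] [ 0.03890812 -0.00955259] [-0.00402051 -0.01443963]
[266. 248.] [ 0.6247638  -0.19798158] [0.00082522 0.00356869] [ 0.03935365 -0.00969032]
```

View pics/w1.png

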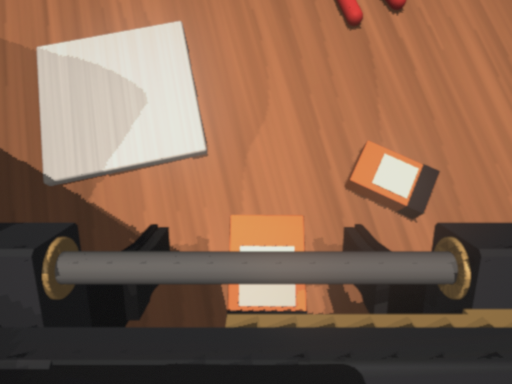

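The wrist view shows the carton centred between the open fingers at (267,265), aligned with them, with the plate at (120,100) and the small orange one at (395,178), clear of the fingers. Descending.

send_rows([
  [-0.1,-0.06,0.04,-1.0,0.26,1.4,1],
  [-0.1,-0.06,0.04,-1.5,0.26,2.1,1],
  [-0.1,-0.06,0.04,-1.97,0.26,2.6,1],
  [-0.1,-0.06,0.04,-1.97,0.26,2.78,1],
  [-0.1,-0.06,0.04,-1.97,0.26,2.78,1],
  [-0.1,-0.06,0.04,-1.97,0.26,2.78,1],
  [-0.1,-0.06,0.04,-1.97,0.26,2.78,1],
  [-0.1,-0.06,0.04,-1.97,0.26,2.78,1],
])

```text
time_s: 3.43
position: [0.6222, -0.2153, 0.0095]
tcp_rot: [[0.214, 0.969, 0.124], [0.839, -0.247, 0.484], [0.5, 0.001, -0.866]]
force: [-0.0, -1.0, 0.5]
opening: 0.998
grasp_force: 0.0
```

```bash
python3 - <<'E'
from h import *
z=-xc*.5-up*.866;M=frame(yc,z)
row(np.array([ 0.6218,-0.2145,.0095]),M,"down")
E
```

```text
down rot [0.01 0.   0.  ] shift [ 0.02 -0.02  0.01] q [-41.  53.  80.  30.  65. -44.] t 3.43
```

send_rows([
  [0,0,0,0,0,0,0.5],
  [0,0,0,0,0,0,0.3],
  [0,0,0,0,0,0,0.3],
  [0,0,0,0,0,0,0.3],
  [0,0,0,0,0,0,0.3],
  [0,0,0,0,0,0,0.3],
  [0,0,0,0,0,0,0.3],
  [0,0,0,0,0,0,0.3],
])

```text
time_s: 4.1
position: [0.6212, -0.2149, 0.0073]
tcp_rot: [[0.215, 0.969, 0.122], [0.838, -0.248, 0.486], [0.501, -0.002, -0.866]]
force: [-0.3, 0.6, -0.9]
opening: 0.641
grasp_force: 30.0
```

```bash
python3 - <<'E'
from h import *
st=read_state();b=(np.array(st["position"]),np.array(st["tcp_rot"]));M0=b[1]
b1=row(b[0]+up*.2,M0,"lift")
# carton pose in tool: carton axes now
C=np.c_[xc,yc,up];Crel=M0.T@C
for phi in (0,20,40):   # final label heading: carton z horizontal at world angle 90+phi
    a=np.radians(90+phi);zc=np.array([np.cos(a),np.sin(a),0]);Cn=np.c_[up,np.cross(zc,up),zc]
    M=Cn@Crel.T
    mid=np.array([.529,-.029,.065]);goal_off=(b[0]-np.array([.6214,-.216,.015]))  # tcp - mid in world now
    T=mid+Cn@(C.T@goal_off)
    print(phi,"tool z",np.round(M[:,2],2),T);row(T+up*.12,M,"over",b1)
E
```

```text
lift rot [0. 0. 0.] shift [ 3.34 -0.01 -5.77] q [-41.  54.  80.  30.  65. -44.] t 4.1
0 tool z [-0.   -0.87 -0.5 ] [ 0.528568   -0.03665359  0.06399739]
over rot [ -0.85 -17.9   -3.04] shift [ 3.93 -4.46  3.18] q [-41.  54.  80.  30.  65. -44.] t 4.1
20 tool z [ 0.29 -0.81 -0.5 ] [ 0.53121174 -0.03633977  0.06399739]
over rot [ -1.99 -17.42  -7.32] shift [ 3.95 -4.38  3.2 ] q [-41.  54.  80.  30.  65. -44.] t 4.1
40 tool z [ 0.56 -0.66 -0.5 ] [ 0.5335887  -0.03514067  0.06399739]
over rot [ -3.12 -16.53 -11.55] shift [ 4.   -4.31  3.23] q [-41.  54.  80.  30.  65. -44.] t 4.1
```

send_rows([
  [0,0,0,0.5,0,-0.87,0.3],
  [0,0,0,1.1,0,-1.9,0.3],
  [0,0,0,1.8,0,-3.1,0.3],
  [0,0,0,2.4,0,-4.2,0.3],
  [0,0,0,2.9,0,-5.0,0.3],
  [0,0,0,3.34,0,-5.77,0.3],
  [0,0,0,3.34,0,-5.77,0.3],
  [0,0,0,3.34,0,-5.77,0.3],
  [0,0,0,3.34,0,-5.77,0.3],
])

```text
time_s: 4.85
position: [0.6205, -0.2145, 0.2057]
tcp_rot: [[0.217, 0.969, 0.12], [0.838, -0.247, 0.487], [0.501, -0.005, -0.865]]
force: [-0.4, 0.3, -1.7]
opening: 0.64
grasp_force: 30.0
```

send_rows([
  [-1.0,-8.7,-3.65,1,-2.1,0.5,0.3],
  [-1.0,-8.7,-3.65,1,-2.1,0.5,0.3],
  [-1.0,-8.7,-3.65,1,-2.1,0.5,0.3],
  [-1.0,-8.7,-3.65,1,-2.1,0.5,0.3],
  [-1.0,-8.7,-3.65,1,-2.1,0.5,0.3],
  [-1.0,-8.7,-3.65,1,-2.1,0.5,0.3],
  [-1.0,-8.7,-3.65,1,-2.1,0.5,0.3],
  [-1.0,-8.7,-3.65,1,-2.1,0.5,0.3],
  [-1.0,-8.7,-3.65,1,-2.1,0.5,0.3],
])

```text
time_s: 5.6
position: [0.5673, -0.1651, 0.2071]
tcp_rot: [[-0.017, 0.992, 0.127], [0.968, 0.048, -0.247], [-0.251, 0.119, -0.961]]
force: [0.9, -0.4, -3.0]
opening: 0.634
grasp_force: 30.0
```

```bash
cat >> h.py <<'E'
# carton in tool at first grasp
Mg=np.array([[0.215,.969,.122],[.838,-.248,.486],[.501,-.002,-.866]]);Pg=np.array([.6212,-.2149,.0073])
C0=np.c_[xc,yc,up];Crel=Mg.T@C0;midrel=Mg.T@(np.array([.6214,-.216,.015])-Pg)
def stand(mid,phi):
    a=np.radians(90+phi);zc=np.array([np.cos(a),np.sin(a),0]);Cn=np.c_[up,np.cross(zc,up),zc]
    M=Rot.from_matrix(Cn@Crel.T).as_matrix();return np.array(mid)-M@midrel,M
E
python3 - <<'E'
from h import *
st=read_state();print(st["position"],np.round(st["tcp_rot"],3).tolist(),st["grasp_force"],st["opening"])
P,M=stand([.529,-.029,.065],20);b=row(P+up*.12,M,"over")
E
```

```text
[ 0.56732048 -0.16507581  0.20705224] [[-0.017, 0.992, 0.127], [0.968, 0.048, -0.247], [-0.251, 0.119, -0.961]] 29.9963415437378 0.6343694324208335
over rot [-1.03 -8.78 -3.62] shift [ 4.36 -1.08 -0.47] q [-22.  25.  97. -15.  47. -14.] t 5.6
```

send_rows([
  [-1.03,-8.78,-3.62,4.36,-1.08,-0.47,0.3],
  [-1.03,-8.78,-3.62,4.36,-1.08,-0.47,0.3],
  [-1.03,-8.78,-3.62,4.36,-1.08,-0.47,0.3],
  [-1.03,-8.78,-3.62,4.36,-1.08,-0.47,0.3],
  [-1.03,-8.78,-3.62,4.36,-1.08,-0.47,0.3],
  [-1.03,-8.78,-3.62,4.36,-1.08,-0.47,0.3],
  [-1.03,-8.78,-3.62,4.36,-1.08,-0.47,0.3],
  [-1.03,-8.78,-3.62,4.36,-1.08,-0.47,0.3],
  [-1.03,-8.78,-3.62,4.36,-1.08,-0.47,0.3],
  [-1.03,-8.78,-3.62,4.36,-1.08,-0.47,0.3],
  [-1.03,-8.78,-3.62,4.36,-1.08,-0.47,0.3],
])

```text
time_s: 6.52
position: [0.5337, -0.0395, 0.1854]
tcp_rot: [[-0.162, 0.942, 0.293], [0.471, 0.335, -0.816], [-0.867, 0.006, -0.498]]
force: [-0.2, -0.9, -2.1]
opening: 0.643
grasp_force: 30.0
```

```bash
python3 - <<'E'
from h import *
st=read_state();print(st["position"],np.round(st["tcp_rot"],3).tolist(),st["grasp_force"],st["opening"])
P,M=stand([.529,-.029,.065],20);b=row(P+up*.03,M,"low");row(P,M,"place",b);row(P-up*.01,M,"place",b)
s=optics.capture("scene");t=optics.capture("top")
o=np.vstack([cv2.resize(s["image"][130:240,190:320],(650,550)[:2],interpolation=2)[:550]]);cv2.imwrite("pics/s2.png",o)
E
```

```text
[ 0.53365064 -0.03945149  0.18544625] [[-0.162, 0.942, 0.293], [0.471, 0.335, -0.816], [-0.867, 0.006, -0.498]] 29.996282674837857 0.642737482702696
low rot [-0.02  0.04 -0.08] shift [ 2.71 -0.06  1.41] q [ 12.  39. 109. -79.  61.  54.] t 6.52
place rot [0. 0. 0.] shift [ 0.87 -0.    0.5 ] q [ 12.  39. 109. -79.  61.  54.] t 6.52
place rot [0. 0. 0.] shift [ 1.15 -0.    0.67] q [ 12.  39. 109. -79.  61.  54.] t 6.52
```

View pics/s2.png

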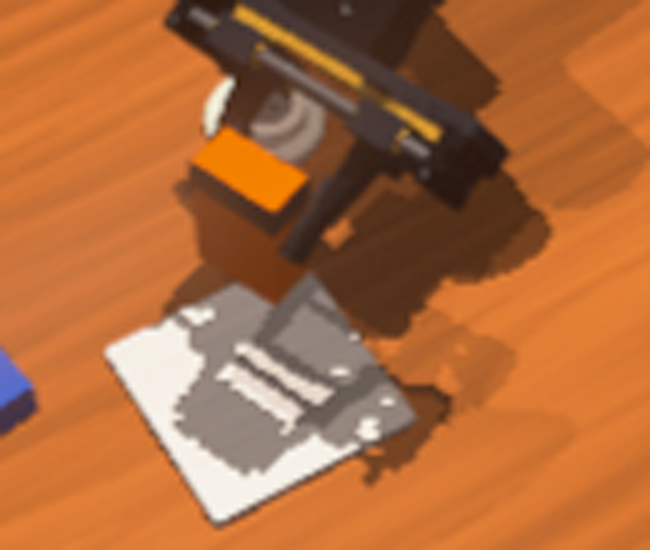

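The scene crop shows the carton held upright, its orange end cap at about (250,170) with the dark band right below it, over the plate. j4 is near its limit, so I'll yaw further before lowering.

```bash
python3 - <<'E'
from h import *
P,M=stand([.529,-.029,.065],50);b=row(P+up*.10,M,"yaw");row(P+up*.015,M,"low",b);row(P+up*.003,M,"lower",b)
E
```

```text
yaw rot [-5.21  0.08 -3.09] shift [0.73 0.08 0.24] q [ 12.  39. 109. -79.  61.  54.] t 6.62
low rot [0. 0. 0.] shift [ 2.45 -0.    1.42] q [ 12.  39. 109. -79.  61.  54.] t 6.62
lower rot [0. 0. 0.] shift [ 2.8  -0.    1.62] q [ 12.  39. 109. -79.  61.  54.] t 6.62
```

send_rows([
  [-5.21,0.08,-3.09,0.73,0.08,0.24,0.3],
  [-5.21,0.08,-3.09,0.73,0.08,0.24,0.3],
  [-5.21,0.08,-3.09,0.73,0.08,0.24,0.3],
  [-5.21,0.08,-3.09,0.73,0.08,0.24,0.3],
  [-5.21,0.08,-3.09,0.73,0.08,0.24,0.3],
  [-5.21,0.08,-3.09,0.73,0.08,0.24,0.3],
  [-5.21,0.08,-3.09,0.73,0.08,0.24,0.3],
])

```text
time_s: 7.2
position: [0.5593, 0.0332, 0.2446]
tcp_rot: [[-0.451, 0.71, 0.541], [0.395, 0.702, -0.592], [-0.8, -0.053, -0.597]]
force: [0.0, 0.4, -0.8]
opening: 0.64
grasp_force: 30.0
```

```bash
python3 - <<'E'
from h import *
P,M=stand([.529,-.029,.065],50);row(P+up*.015,M,"low");b=row(P+up*.003,M,"lower");row(P-up*.005,M,"contact",b)
E
```

```text
low rot [-1.21 -1.36 -0.06] shift [ 3.9  -1.87  4.19] q [ 14.  27. 112. -82.  46.  33.] t 7.2
lower rot [-1.21 -1.36 -0.06] shift [ 4.22 -1.85  4.42] q [ 14.  27. 112. -82.  46.  33.] t 7.2
contact rot [0. 0. 0.] shift [ 0.23 -0.    0.13] q [ 14.  27. 112. -82.  46.  33.] t 7.2
```

```bash
python3 - <<'E'
from h import *
P,M=stand([.529,-.035,.065],-5);row(P+up*.14,M,"a");
P,M=stand([.529,-.035,.065],-25);row(P+up*.12,M,"b")
E
```

```text
a rot [ 8.   -0.99  5.96] shift [ 0.56 -2.45  1.74] q [ 14.  27. 112. -82.  46.  33.] t 7.2
b rot [11.36 -0.8   8.13] shift [ 1.14 -2.45  2.08] q [ 14.  27. 112. -82.  46.  33.] t 7.2
```

send_rows([
  [8,-1,6,0.56,-2.45,1.74,0.3],
  [8,-1,6,0.56,-2.45,1.74,0.3],
  [8,-1,6,0.56,-2.45,1.74,0.3],
  [8,-1,6,0.56,-2.45,1.74,0.3],
  [8,-1,6,0.56,-2.45,1.74,0.3],
  [8,-1,6,0.56,-2.45,1.74,0.3],
  [8,-1,6,0.56,-2.45,1.74,0.3],
  [8,-1,6,0.56,-2.45,1.74,0.3],
  [8,-1,6,0.56,-2.45,1.74,0.3],
])

```text
time_s: 7.95
position: [0.5284, -0.0423, 0.202]
tcp_rot: [[0.047, 0.996, -0.077], [0.499, -0.09, -0.862], [-0.865, 0.002, -0.501]]
force: [-0.8, 0.1, -2.7]
opening: 0.641
grasp_force: 30.0
```

```bash
python3 - <<'E'
from h import *
P,M=stand([.529,-.035,.065],-25);b=row(P+up*.10,M,"b");row(P+up*.02,M,"c",b);print(read_state()["position"],read_state()["grasp_force"])
E
```

```text
b rot [ 3.47 -0.01  1.99] shift [ 1.1  -0.11  0.63] q [ 11.  42.  94. -58.  79.  47.] t 7.95
c rot [0. 0. 0.] shift [ 2.31 -0.    1.34] q [ 11.  42.  94. -58.  79.  47.] t 7.95
[ 0.5283913  -0.04226732  0.20201065] 29.99676283216104
```

send_rows([
  [3.47,0,2,1.1,-0.11,0.63,0.3],
  [3.47,0,2,1.1,-0.11,0.63,0.3],
  [3.47,0,2,1.1,-0.11,0.63,0.3],
  [3.47,0,2,1.1,-0.11,0.63,0.3],
  [3.47,0,2,1.1,-0.11,0.63,0.3],
  [3.47,0,2,1.1,-0.11,0.63,0.3],
])

```text
time_s: 8.45
position: [0.5226, -0.0412, 0.1644]
tcp_rot: [[0.21, 0.906, -0.367], [0.453, -0.423, -0.785], [-0.866, -0.001, -0.499]]
force: [-0.2, 0.1, -1.7]
opening: 0.639
grasp_force: 30.0
```

```bash
python3 - <<'E'
from h import *
P,M=stand([.529,-.035,.065],-25);b=row(P+up*.02,M,"c");row(P+up*.005,M,"c",b);print(read_state()["position"],P)
t=optics.capture("scene");cv2.imwrite("pics/s3.png",cv2.resize(t["image"][130:240,190:320],(650,550),interpolation=2))
E
```

```text
c rot [0.01 0.02 0.03] shift [2.33 0.09 1.32] q [  8.  49.  83. -47.  91.  51.] t 8.45
c rot [0. 0. 0.] shift [ 0.43 -0.    0.25] q [  8.  49.  83. -47.  91.  51.] t 8.45
[ 0.52264528 -0.04121941  0.16435721] [ 0.52532093 -0.04178486  0.06398165]
```

View pics/s3.png

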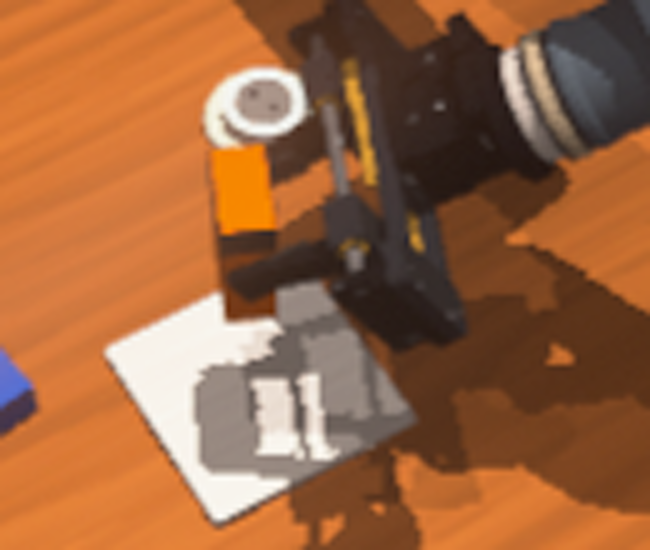

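The crop shows the carton upright in the grip, with the band under its orange top end at (245,190) and the plate right below. The gripper is clear of the socket at (260,100).

send_rows([
  [0,0,0,0.9,0.09,0.5,0.3],
  [0,0,0,1.6,0.09,0.95,0.3],
  [0,0,0,2.1,0.09,1.2,0.3],
  [0,0,0,2.5,0.09,1.42,0.3],
  [0,0,0,2.68,0.09,1.52,0.3],
  [0,0,0,2.68,0.09,1.52,0.3],
  [0,0,0,2.68,0.09,1.52,0.3],
  [0,0,0,2.68,0.09,1.52,0.3],
])

```text
time_s: 9.17
position: [0.5274, -0.0415, 0.0723]
tcp_rot: [[0.214, 0.905, -0.367], [0.452, -0.425, -0.785], [-0.866, 0.002, -0.5]]
force: [-0.2, 0.3, -2.5]
opening: 0.644
grasp_force: 30.0
```

send_rows([
  [0,0,0,0.06,0,0.035,0.3],
  [0,0,0,0.06,0,0.035,0.3],
  [0,0,0,0.06,0,0.035,0.3],
])

```text
time_s: 9.42
position: [0.5271, -0.0416, 0.0696]
tcp_rot: [[0.214, 0.905, -0.368], [0.452, -0.425, -0.784], [-0.866, 0.001, -0.5]]
force: [0.3, 1.1, -2.1]
opening: 0.638
grasp_force: 30.0
```

```bash
python3 - <<'E'
from h import *
P,M=stand([.529,-.035,.065],-25);row(P-up*.01,M,"c");s=read_state();print(s["position"],P,s["force"],np.round(s["moment"],2))
E
```

```text
c rot [-0.    0.01 -0.01] shift [ 0.43 -0.05  0.29] q [  8.  57.  83. -47.  86.  57.] t 9.42
[ 0.52714933 -0.04163144  0.06957285] [ 0.52532093 -0.04178486  0.06398165] [ 0.28517993  1.09905008 -2.06072564] [ 0.68 -0.24 -0.03]
```

send_rows([
  [0,0,0,0.12,0,0.07,0.3],
  [0,0,0,0.24,0,0.14,0.3],
  [0,0,0,0.32,0,0.185,0.3],
  [0,0,0,0.32,0,0.185,0.3],
  [0,0,0,0.32,0,0.185,0.3],
])

```text
time_s: 9.83
position: [0.5267, -0.0417, 0.0576]
tcp_rot: [[0.212, 0.905, -0.369], [0.452, -0.425, -0.784], [-0.867, -0.0, -0.499]]
force: [-0.4, 0.1, -2.0]
opening: 0.641
grasp_force: 30.0
```

send_rows([
  [0,0,0,0.058,0,0.033,0.3],
  [0,0,0,0.058,0,0.033,0.3],
  [0,0,0,0.058,0,0.033,0.3],
])

```text
time_s: 10.08
position: [0.5269, -0.0416, 0.0559]
tcp_rot: [[0.213, 0.905, -0.368], [0.452, -0.425, -0.784], [-0.866, 0.0, -0.499]]
force: [-0.3, 0.2, -1.4]
opening: 0.638
grasp_force: 30.0
```

send_rows([
  [0,0,0,0.03,0,0.017,0.3],
  [0,0,0,0.058,0,0.033,0.3],
  [0,0,0,0.058,0,0.033,0.3],
])

```text
time_s: 10.33
position: [0.5269, -0.0416, 0.0538]
tcp_rot: [[0.213, 0.905, -0.368], [0.452, -0.425, -0.784], [-0.866, 0.0, -0.5]]
force: [0.5, 0.2, -1.7]
opening: 0.64
grasp_force: 30.0
```

send_rows([
  [0,0,0,0.03,0,0.017,0.3],
  [0,0,0,0.03,0,0.017,0.3],
  [0,0,0,0.03,0,0.017,0.3],
])

```text
time_s: 10.58
position: [0.5269, -0.0416, 0.0536]
tcp_rot: [[0.213, 0.905, -0.368], [0.451, -0.425, -0.785], [-0.867, 0.001, -0.499]]
force: [-0.3, 1.1, 1.9]
opening: 0.643
grasp_force: 30.0
```

send_rows([
  [0,0,0,0.03,0,0.017,0.3],
  [0,0,0,0.03,0,0.017,0.3],
  [0,0,0,0.03,0,0.017,0.3],
])

```text
time_s: 10.83
position: [0.527, -0.0416, 0.0535]
tcp_rot: [[0.212, 0.905, -0.368], [0.45, -0.425, -0.785], [-0.868, 0.001, -0.497]]
force: [-1.0, 3.0, 6.3]
opening: 0.642
grasp_force: 30.0
```

send_rows([
  [0,0,0,0.03,0,0.017,0.3],
  [0,0,0,0.03,0,0.017,0.3],
  [0,0,0,0.03,0,0.017,0.3],
])

```text
time_s: 11.08
position: [0.5269, -0.0416, 0.0535]
tcp_rot: [[0.212, 0.905, -0.369], [0.448, -0.425, -0.786], [-0.868, 0.001, -0.496]]
force: [-0.2, 3.7, 9.1]
opening: 0.644
grasp_force: 30.0
```

send_rows([
  [0,0,0,-0.07,0,-0.04,0.3],
  [0,0,0,-0.07,0,-0.04,0.3],
  [0,0,0,-0.07,0,-0.04,0.66],
  [0,0,0,-0.07,0,-0.04,0.7],
  [0,0,0,-0.07,0,-0.04,0.75],
  [0,0,0,-0.07,0,-0.04,0.85],
  [0,0,0,-0.07,0,-0.04,1],
  [0,0,0,-0.07,0,-0.04,1],
  [0,0,0,-0.07,0,-0.04,1],
  [0,0,0,-0.07,0,-0.04,1],
  [0,0,0,-0.07,0,-0.04,1],
  [0,0,0,-0.07,0,-0.04,1],
  [0,0,0,-0.07,0,-0.04,1],
])

```text
time_s: 12.17
position: [0.527, -0.0416, 0.0533]
tcp_rot: [[0.213, 0.905, -0.368], [0.452, -0.425, -0.784], [-0.866, 0.0, -0.499]]
force: [0.6, -0.0, 0.1]
opening: 1.0
grasp_force: 0.0
```

send_rows([
  [0,0,0,0,0,-0.6,1],
  [0,0,0,0,0,-1.2,1],
  [0,0,0,0,0,-2,1],
  [0,0,0,0,0,-3,1],
  [0,0,0,0,0,-4,1],
  [0,0,0,0,0,-4,1],
  [0,0,0,0,0,-4,1],
  [0,0,0,0,0,-4,1],
])

```text
time_s: 12.83
position: [0.5704, 0.0522, 0.1128]
tcp_rot: [[0.211, 0.905, -0.369], [0.452, -0.425, -0.784], [-0.867, -0.001, -0.499]]
force: [0.2, 0.4, -0.4]
opening: 0.998
grasp_force: 0.0
```

```bash
python3 - <<'E'
from h import *
s=optics.capture("scene");t=optics.capture("top");st=read_state();print(st["position"],np.round(st["joint_positions"]))
o=np.zeros((500,780,3),np.uint8);o[:500,:390]=cv2.resize(s["image"][130:230,190:268],(390,500),interpolation=2);o[:,390:]=cv2.resize(t["image"][155:255,230:308],(390,500),interpolation=2)
cv2.imwrite("pics/st.png",o)
w=optics.capture("wrist");cv2.imwrite("pics/w2.png",w["image"])
E
```

```text
[0.5699141  0.05143561 0.11249267] [ 14.  57.  71. -42.  98.  52.]
```

View pics/st.png

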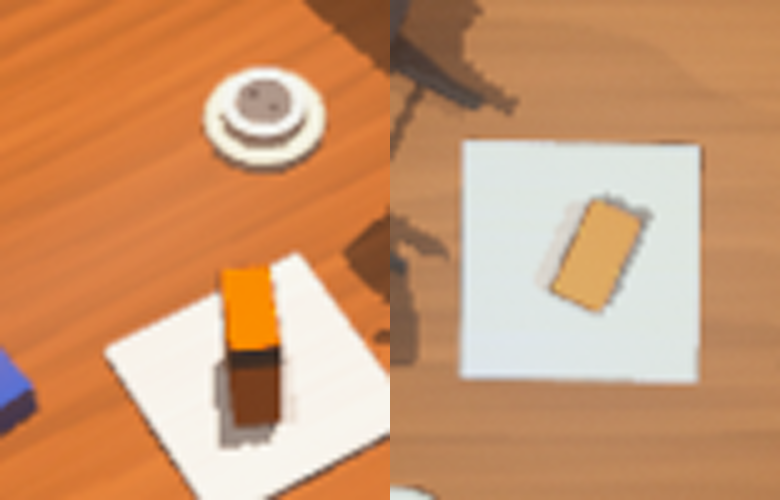

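The carton stands by itself on the plate. In the scene crop its orange end is on top at (250,305) with the dark band below, and the top view shows its end face at (600,255) in the crop, well inside the plate.

```bash
python3 - <<'E'
from h import *
t=optics.capture("top")
q=blobs(t["image"],(8,80,120),(25,255,255),(255,185,290,222))[0]
r=cv2.minAreaRect(q);W=np.array([ray(t,a,.10)[:2] for a in cv2.boxPoints(r)]);print(r,W.mean(0),W[1]-W[0],W[2]-W[1])
s=optics.capture("scene")
q=blobs(s["image"],(8,200,200),(25,255,255),(230,180,250,203))[0]
r=cv2.minAreaRect(q);W=np.array([ray(s,a,.10)[:2] for a in cv2.boxPoints(r)]);print(r,W.mean(0),W[1]-W[0],W[2]-W[1])
Y=np.array([.906,-.423,0]);M=frame(Y,-up)
row(np.array([.545,0.02,.20]),M,"1")
E
```

```text
((270.85272216796875, 205.5239715576172), (11.255439758300781, 20.607385635375977), 24.443954467773438) [ 0.53098438 -0.03487935] [ 0.05059989 -0.02361938] [-0.01287076 -0.02765489]
((239.4059600830078, 191.05941772460938), (16.3186092376709, 9.950372695922852), 84.2894058227539) [ 0.53065944 -0.03302448] [0.01240698 0.02606503] [ 0.04942539 -0.0254937 ]
1 rot [-0.03 12.02 -0.03] shift [-3.18 -0.32 -0.31] q [ 14.  57.  70. -42.  98.  52.] t 13.08
```

send_rows([
  [0,0,0,-1.5,0,-1.2,1],
  [0,3,0,-3,0,-1.2,1],
  [0,12,0,-3.18,-0.32,-0.31,1],
  [0,12,0,-3.18,-0.32,-0.31,1],
  [0,12,0,-3.18,-0.32,-0.31,1],
  [0,12,0,-3.18,-0.32,-0.31,1],
  [0,12,0,-3.18,-0.32,-0.31,1],
  [0,12,0,-3.18,-0.32,-0.31,1],
  [0,12,0,-3.18,-0.32,-0.31,1],
  [0,12,0,-3.18,-0.32,-0.31,1],
  [0,12,0,-3.18,-0.32,-0.31,1],
  [0,12,0,-3.18,-0.32,-0.31,1],
  [0,12,0,-3.18,-0.32,-0.31,1],
  [0,12,0,-3.18,-0.32,-0.31,1],
])

```text
time_s: 14.25
position: [0.5457, 0.0215, 0.2001]
tcp_rot: [[0.424, 0.906, -0.001], [0.906, -0.424, -0.001], [-0.001, -0.0, -1.0]]
force: [1.1, 0.9, 0.1]
opening: 1.0
grasp_force: 0.0
```

```bash
python3 - <<'E'
from h import *
M=frame(np.array([.905,-.427,0]),-up);b=row(np.array([.531,-.034,.14]),M,"above");row(np.array([.531,-.034,.054]),M,"down",b)
E
```

```text
above rot [-0.    0.02  0.03] shift [-1.88  0.34  2.01] q [-9. 26. 95. -0. 59. 16.] t 14.25
down rot [0. 0. 0.] shift [0.   0.   2.87] q [-9. 26. 95. -0. 59. 16.] t 14.25
```

send_rows([
  [0,0,0,-1,0.34,0.5,1],
  [0,0,0,-1.88,0.34,1,1],
  [0,0,0,-1.88,0.34,2,1],
  [0,0,0,-1.88,0.34,2,1],
  [0,0,0,-1.88,0.34,2,1],
  [0,0,0,-1.88,0.34,2,1],
  [0,0,0,-1.88,0.34,2,1],
])

```text
time_s: 14.83
position: [0.5322, -0.034, 0.1418]
tcp_rot: [[0.424, 0.906, 0.003], [0.906, -0.424, -0.001], [-0.0, 0.003, -1.0]]
force: [-0.1, -0.5, 0.8]
opening: 1.005
grasp_force: 0.0
```

```bash
python3 - <<'E'
from h import *
M=frame(np.array([.905,-.427,0]),-up);row(np.array([.531,-.034,.054]),M,"down")
E
```

```text
down rot [0.04 0.   0.04] shift [-0.02 -0.04  2.93] q [-16.  30. 100.  -0.  50.   9.] t 14.83
```

send_rows([
  [0,0,0,0,0,0.8,1],
  [0,0,0,0,0,1.5,1],
  [0,0,0,0,0,2.2,1],
  [0,0,0,0,0,2.7,1],
  [0,0,0,0,0,2.93,1],
  [0,0,0,0,0,2.93,1],
  [0,0,0,0,0,2.93,1],
  [0,0,0,0,0,2.93,1],
])

```text
time_s: 15.5
position: [0.532, -0.0348, 0.054]
tcp_rot: [[0.425, 0.905, 0.003], [0.905, -0.425, -0.001], [-0.0, 0.003, -1.0]]
force: [0.4, -0.2, 0.2]
opening: 1.001
grasp_force: 0.0
```

send_rows([
  [0,0,0,0,0,0,0.8],
  [0,0,0,0,0,0,0.7],
  [0,0,0,0,0,0,0.65],
  [0,0,0,0,0,0,0.3],
  [0,0,0,0,0,0,0.3],
  [0,0,0,0,0,0,0.3],
  [0,0,0,0,0,0,0.3],
  [0,0,0,0,0,0,0.3],
  [0,0,0,0,0,0,0.3],
])

```text
time_s: 16.25
position: [0.5308, -0.0347, 0.0528]
tcp_rot: [[0.425, 0.905, 0.0], [0.905, -0.425, -0.001], [-0.001, 0.0, -1.0]]
force: [-0.5, 0.0, 2.0]
opening: 0.645
grasp_force: 30.0
```

send_rows([
  [0,0,0,0,0,-0.5,0.3],
  [0,0,0,0,0,-1,0.3],
  [0,0,0,0,0,-2,0.3],
  [0,0,0,0,0,-3,0.3],
  [0,0,0,0,0,-4,0.3],
  [0,0,0,0,0,-4.5,0.3],
  [0,0,0,0,0,-4.5,0.3],
  [0,0,0,0,0,-4.5,0.3],
  [0,0,0,0,0,-4.5,0.3],
])

```text
time_s: 17.0
position: [0.5295, -0.0343, 0.1861]
tcp_rot: [[0.425, 0.905, -0.003], [0.905, -0.425, 0.0], [-0.001, -0.003, -1.0]]
force: [-0.7, -0.7, -2.1]
opening: 0.641
grasp_force: 30.0
```

```bash
python3 - <<'E'
from h import *
d=np.array([.150,-.9887,0]);d/=np.linalg.norm(d);g=np.array([.4855,.4040,.18])
mid=g+d*.135;Y=np.cross(-d,up);print(mid,Y)
# grasp point-> TCP: at grasp TCP z .054 with mid z .055
row(mid+np.array([0,0,-.001]),frame(Y,-up),"final");row(mid-up*.001+d*.08,frame(Y,-up),"pre")
s=optics.capture("scene");t=optics.capture("top");cv2.imwrite("pics/lift.png",s["image"][60:260,150:420])
E
```

```text
[0.50574972 0.27052735 0.18      ] [ 0.98868631  0.14999792 -0.        ]
final rot [-0.04  0.   -6.76] shift [ 8.86 -5.03  0.24] q [-16.  26.  98.  -0.  57.   9.] t 17.0
pre rot [-0.04  0.   -6.76] shift [ 6.64 -3.55  0.24] q [-16.  26.  98.  -0.  57.   9.] t 17.0
```

send_rows([
  [0,0,-1,1,-0.5,0.2,0.3],
  [0,0,-2,2,-1,0.2,0.3],
  [0,0,-3,3,-1.6,0.2,0.3],
  [0,0,-4,4,-2.1,0.2,0.3],
  [0,0,-5,5,-2.6,0.24,0.3],
  [0,0,-6.3,6,-3.2,0.24,0.3],
  [0,0,-6.76,6.64,-3.55,0.24,0.3],
  [0,0,-6.76,6.64,-3.55,0.24,0.3],
  [0,0,-6.76,6.64,-3.55,0.24,0.3],
  [0,0,-6.76,6.64,-3.55,0.24,0.3],
  [0,0,-6.76,6.64,-3.55,0.24,0.3],
])

```text
time_s: 18.02
position: [0.5189, 0.1898, 0.1795]
tcp_rot: [[-0.149, 0.989, -0.001], [0.989, 0.149, -0.001], [-0.001, -0.002, -1.0]]
force: [0.1, 0.2, -2.2]
opening: 0.64
grasp_force: 30.0
```

```bash
python3 - <<'E'
from h import *
d=np.array([.150,-.9887,0]);g=np.array([.4855,.4040,.18]);Y=np.cross(-d,up)
row(g+d*.135-up*.001,frame(Y,-up),"final");print(read_state()["position"])
E
```

```text
final rot [-0.02  0.01 -0.02] shift [ 2.72 -0.03  0.01] q [ 9. 28. 95. -0. 57.  0.] t 18.02
[0.51891144 0.18983872 0.17953656]
```

send_rows([
  [0,0,0,0.5,0,0,0.3],
  [0,0,0,1,0,0,0.3],
  [0,0,0,1.5,0,0,0.3],
  [0,0,0,2,0,0,0.3],
  [0,0,0,2.4,-0.02,0,0.3],
  [0,0,0,2.7,-0.03,0,0.3],
  [0,0,0,2.7,-0.03,0,0.3],
  [0,0,0,2.7,-0.03,0,0.3],
  [0,0,0,2.7,-0.03,0,0.3],
  [0,0,0,2.7,-0.03,0,0.3],
  [0,0,0,2.7,-0.03,0,0.3],
])

```text
time_s: 18.93
position: [0.5063, 0.2702, 0.1802]
tcp_rot: [[-0.149, 0.989, 0.0], [0.989, 0.149, -0.001], [-0.001, -0.0, -1.0]]
force: [0.1, -0.8, -1.5]
opening: 0.641
grasp_force: 30.0
```

```bash
python3 - <<'E'
from h import *
d=np.array([.150,-.9887,0]);g=np.array([.4855,.4040,.18]);Y=np.cross(-d,up)
row(g+d*.135-up*.001,frame(Y,-up),"final");st=read_state();print(st["position"],st["qvel"])
s=optics.capture("scene");t=optics.capture("top")
o=np.zeros((560,760,3),np.uint8);o[:,:380]=cv2.resize(s["image"][40:180,285:380],(380,560),interpolation=2);o[:420,380:]=cv2.resize(t["image"][170:275,65:160],(380,420),interpolation=2);cv2.imwrite("pics/fin.png",o)
E
```

```text
final rot [-0.    0.01 -0.01] shift [ 0.01 -0.02  0.04] q [17. 29. 92. -0. 59.  8.] t 18.93
[0.50625062 0.27023303 0.18024608] [ 0.16318119  0.02392835 -0.06936272  0.0967147   0.02728349  0.0011941 ]
```

View pics/fin.png

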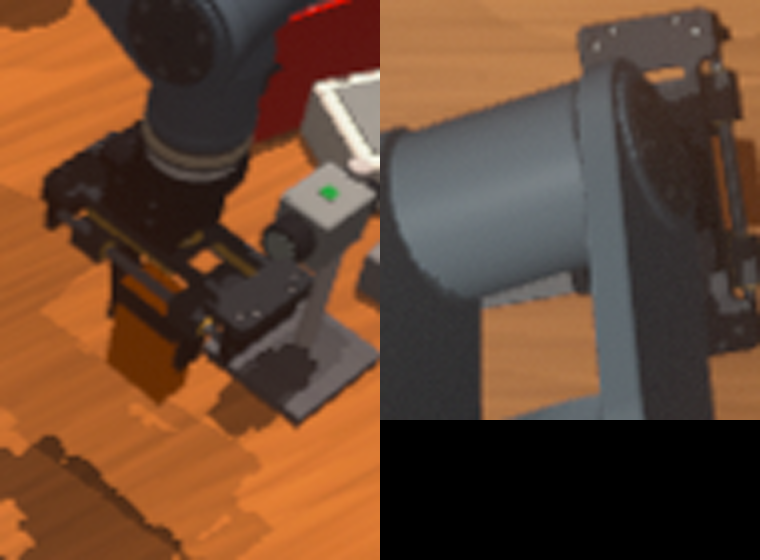

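The crop shows the carton hanging upright in the grip at (150,330), in front of the lens at (285,240), clear of the camera. The arm is still and the pose is within about 1 mm of target, so I'm handing in.

```bash
python3 -c "
from rig import bot;print(bot.hand_in())"
```

```text
the job is handed in; nothing more can be done
None
```

I stood the orange carton on the plate, released it, picked it up again and handed the job in holding it upright and still, label facing the lens; by the arm's readings it is within about 1 mm of my computed 12 cm target, but no verdict was returned.

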